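# Select the gear, then hold the bearing probe on the cap

### The arm

A 6-joint arm with a two-finger parallel gripper is mounted at the origin on the work surface. World frame = base frame: x ahead of the robot, y to its left, z up, the work surface at z = 0. Lengths are in mm, angles in rad, forces in N, time in s.
With the tool pointing down it reaches from about 350 to 875 mm from the base axis. Payload 4.2 kg.
Tool frame: the origin (TCP) lies at the very end of the fingers, on their centre line; the grasp point (between the pads) lies 19 mm behind it; z points along the fingers, y is the line along which they close (so a half turn about z gives the same grasp; the last joint's range is limited). The gripper opens to 85 mm and grips with 20 to 120 N. Pads are 22 mm wide; open, the fingers measure 114 mm over their backs; the gripper's body (76 mm by 85 mm) begins 54 mm behind the grasp point. The pads swing forward as they close: fully open they stand 13 mm farther back than shut.
Start: joints at [-0.913, 0.385, 0.008, 0, -1.194, -0.259], TCP at [242.708, -575.927, 191.512] pointing down, gripper open.
Joint ranges: [-3.14, 3.14], [-1.21, 2.06], [-1.07, 1.41], [-3.16, 2.05], [-2.99, -0.16], [-3.1, 3.1]. Speed limits (rad/s): [2.79, 2.79, 3.14, 3.14, 3.14, 3.14].

### API

Orientations are given as a unit quaternion [x, y, z, w].
In Python, from bench import arm gives the robot as it stands.
- The arm moves only by the tool servo_tool, never from a script. Its argument "rows" is a list that holds one entry, the list of rows, each a list of 7 numbers: the finger opening in mm, from 0 to 85.4, then the shift along the tool's x, y, z in mm, then the turn, a rotation vector about the tool's x, y, z in rad. A call has 1 to 10 rows; each row is the pose to reach, as a shift and turn from the pose commanded when the call began, along the tool's axes at that moment; what a row does not reach only later rows make up. A row lasts 1/8 s, in which the tool goes at most 62.5 mm and 10.7 degrees, less where a joint would pass 70% of its speed; a pose out of reach is approached as far as the arm can. A call with a gripper value outside its range is refused whole. The fingers move at their own pace and stop on an object; the grip force is fixed at half the most. Time passes only in rows, so rows that repeat a pose let the fingers close. It gives the time, the measured TCP pose, the force, the opening and the grip force at its end, in the units of the state.
- arm.read_state(): the state, without advancing time (a new reading comes with each control period).
- arm.get_image(name): name is "scene" or "top" or "wrist"; returns the picture (384x512x3 uint8, red, green, blue); there is no depth.
- arm.camera_params(name): a dict with "intrinsics" (3x3 intrinsics, pixels), "R" (3x3) and "t" (3): a world point X has camera coordinates R X + t. Camera axes: x right, y down, z forward; pixel columns grow to the right and rows downward; lengths in mm; the calibration is good to about 2 mm. A picture is of the moment at which its call begins: read the wrist's pose just before it. camera_params takes no time and is no camera call; for the wrist camera it gives the pose at the moment of the call.
- arm.job_done(): hands the job in; it is judged then, once.
The state is a dict: "clock": time; "joints": joint angles; "joint_vel": joint speeds; "joint_efforts": joint torques, N m; "position": TCP position; "ee_rot": TCP orientation; "contact_force": force on the tool from outside, world axes, zero at the start; "wrist_torque": the same for the moment, N m; "gripper_width": finger opening in mm; "grasp_force": force on a finger pad.
Only numpy, scipy, OpenCV 4.12 (cv2) and the standard library are available. Lean on these libraries where they do the work, as an engineer would, in place of code of your own. Each camera call takes 0.05 s, during which the arm holds its last target. There are 200 camera calls.

### The job

On the grey gearbox, swing the selector lever round into the notch marked by the one big round stud, and leave it there. Then take the bearing probe out of its wooden stand and hold its sprung tip on the ringed spot of the sloping bearing cap, square to the sloping face, pressing gently so that the tip is pushed about half-way in. Finish while still holding it there, steady, and do not disturb the other things on the bench.

Things in the scene. Friction and masses are not known exactly. Their poses are not given: they have to be found in the camera images.
- lever_pivot (a point): Point on the upright turning axis of the selector lever, at the height of the middle of the lever's knob, on the fixed grey gearbox (170 x 280 mm casing, flat cover 90 mm above the bench; the lever is near one end, the sloping cap near the other). Axes are those of the gearbox: x across it, pointing away from the robot at zero yaw, y along it towards the lever end, z up.
- lever_knob (a point): Middle of the black upright knob near the end of the flat steel lever: round, 22 mm across, straight, free from 108 to 149 mm above the bench (this point is 130 mm up), 75 mm from the pivot axis. Below the knob the lever's flat arm, 12 mm wide, has its top 108 mm above the bench; the lever turns level.
- lever_aim (a point): Point straight ahead of the lever's pointed end, 112 mm from the pivot axis in line with the knob, fixed to the lever. With the lever in the marked notch it stands over the middle of the big stud (seen from above).
- mark_top (a point): Top centre of the one big round steel stud (20 mm across, 14 mm high, on the gearbox cover) that marks the notch to use; 112 mm from the pivot axis, behind the middle of its notch. The other two notches have only small flat screw heads (7 mm across). The stud does not collide with the lever.
- lever (a joint): Angle of the selector lever, rad, 0 to 1.75, growing anticlockwise seen from above. Notch middles are at 0.60, 1.05 and 1.50; the stud stands at one of the three. It starts between 0 and 0.2. It has steady friction (about 2 N at the knob) and stays where it is left.
- probe_center (a point): Middle of the grey body of the bearing probe, which is a box 24 (its x) x 26 (its y) x 110 mm (its z), loose, 0.13 to 0.23 kg. Its z axis runs along the probe, from tip to top. The body stands upright on the top of the wooden stand (70 x 70 mm, 66 mm high), this point being 121 mm above the bench; under the body a steel nose 14 mm across and 40 mm long, and then the sprung tip, hang in an 18 mm hole through the stand. Lift straight up by 60 mm or more to clear it.
- probe_tip (a point): Lowest point of the probe's sprung round-ended tip (8 mm ball), on the probe's axis, 113 mm below the middle of its body when out, 101 mm when fully in.
- plunger (a joint): How far the probe's tip is pushed in, m: 0 (out) to 0.012 (fully in). The spring takes 1.2 N to start moving and 4.8 N fully in, about 3 N half-way.
- probe: The probe as a solid; origin on its axis at the underside of its body, 55 mm below the body's middle, z along it from tip to top.
- spot (a point): The spot to probe: centre of a dark ring, 22 mm across outside and 16 mm inside, on the round face (64 mm across) of the aluminium bearing cap on the gearbox, 125 mm above the bench. Its z axis points out of the face, square to it, 20 degrees (0.35 rad) off vertical, leaning towards the gearbox's -x side, roughly towards the robot.
- cap: The fixed bearing cap as a solid; origin and axes as for the spot.
- stand: The fixed wooden probe stand, 70 x 70 x 66 mm high; origin at the centre of its underside, z up.
- sander: Bystander: blue plastic corner sander, 190 x 70 x 80 high, lying on its pad; origin under its middle, on the bench.
- bushing_kit: Bystander: open grey tray of round router guide bushings, 140 x 200 x 30 high; origin under its middle, on the bench.
- square: Bystander: combination square lying flat, steel blade 300 long along its y, red head, 18 high; origin under its middle, on the bench.
- bowl: Bystander: white ceramic bowl of wooden plugs, 124 across, 50 high; origin under its middle, on the bench.
- glue: Bystander: glue bottle standing up, 56 across, 160 high; origin under its middle, on the bench.
- screwdriver: Bystander: screwdriver lying flat, about 200 long along its x; origin under its middle, on the bench.
- tape: Bystander: black tape measure, 70 x 45 x 68 high; origin under its middle, on the bench.
Things that resemble listed ones, but are neither listed nor needed, are in the scene too. Of the things that look like the probe, the largest one is meant.

How it is judged (in metres and radians):
On the way, in this order (a step that is already met when the one before it is completed fails the run):
1. the lever rests in the marked notch (horizontal distance between lever_aim and mark_top below 0.014 m and velocity of joint lever between -0.1 and 0.1 rad/s), for 0.2 s.
2. the probe is lifted out of its stand (height (world z) of probe_tip above 0.07 m and contact force between probe and stand below 0.05 N and contact force between the fingers and probe above 1 N), for 0.1 s.
3. the probe's tip is pressed on the spot, square to the face (distance between probe_tip and spot below 0.009 m and angle between the z axis of probe_center and the z axis of spot, either way round below 0.14 rad and z of probe_center in the frame of spot above 0.08 m and value of joint plunger between 0.0025 and 0.0105 m and contact force between probe and cap between 0.8 and 8 N and contact force between the fingers and probe above 1 N), for 0.3 s.
At the end, for the whole second after the job is handed in: Lever aim point within 14 mm of the stud centre (from above); probe held in the fingers, steady (under 20 mm/s), off its stand, tip within 9 mm of the spot centre and in by 2.5 to 10.5 mm, axis within 0.14 rad of square to the cap face, force on the cap 0.8 to 8 N (all of step 3 and horizontal distance between lever_aim and mark_top below 0.014 m and contact force between probe and stand below 0.05 N and linear speed of probe below 0.02 m/s); the arm keeps its last pose, push and grip.
It fails at once if the probe is pressed hard on the cap (over 20 N) (contact force between probe and cap above 20 N).
It fails at once if another thing on the bench is moved by more than 30 mm (distance of any of sander, bushing_kit, square, bowl, glue, screwdriver, tape from where it was at the start of the episode above 0.03 m).
It also fails if it takes over 53 s, if anything falls off the work surface, if the arm or the gripper's body presses on something with over 40 N, if the wrist force passes 120 N, or if a joint passes its speed limit or range.

## Working session

There is one attempt and no reset: what is moved stays moved. The work goes in short steps, Python scripts to look and compute and a tool call to move; the robot and the scene stay as the last step left them, time stands still between calls to the robot, and variables do not carry over. Pictures are saved under pics/ and viewed, at most 10 in all, crops included, and the job is handed in when it is done.

Besides the shell and the picture viewer there is one more tool, called after "Call:" by a JSON object that holds its "op" and its "data", one argument or row to a line. servo_tool: Moves the arm, as the interface text tells. Its arguments: {"type":"object","properties":{"rows":{"type":"array"}},"required":["rows"]}

```bash
mkdir -p pics; cat > h.py <<'E'
import numpy as np, cv2, json
from bench import arm
from scipy.spatial.transform import Rotation as Rn
def save(n,f):
    im=arm.get_image(n); cv2.imwrite('pics/'+f,im[:,:,::-1]); return im
def ray(p,u,v):
    K=np.array(p['intrinsics']);R=np.array(p['R']);t=np.array(p['t'])
    return -R.T@t, R.T@np.linalg.solve(K,[u,v,1])
def atz(p,u,v,z):
    c,d=ray(p,u,v); return c+d*(z-c[2])/d[2]
def proj(p,X):
    q=np.array(p['intrinsics'])@(np.array(p['R'])@np.array(X)+np.array(p['t'])); return q[:2]/q[2]
E
python3 - <<'E'
from h import *
a=save('top','top0.png'); b=save('scene','scene0.png')
for n in('top','scene'):
    p=arm.camera_params(n); print(n,p); json.dump({k:np.array(v).tolist() for k,v in p.items()},open(n+'.json','w'))
cv2.imwrite('pics/both.png',cv2.resize(np.vstack([a,b])[:,:,::-1],None,fx=.78,fy=.78))
cv2.imwrite('pics/top0x.png',cv2.resize(a[:,:,::-1],(800,600),interpolation=cv2.INTER_CUBIC))
print(arm.read_state())
E
```

```text
top {'intrinsics': array([[430.54425744,   0.        , 255.84742119],
       [  0.        , 430.54425744, 183.88244239],
       [  0.        ,   0.        ,   1.        ]]), 'R': array([[ 2.23488433e-02, -9.99746122e-01,  2.86714888e-03],
       [-9.94704963e-01, -2.25237219e-02, -1.00273219e-01],
       [ 1.00312341e-01, -6.10976754e-04, -9.94955809e-01]]), 't': array([1.33346654e+00, 5.12203287e+02, 1.43865106e+03])}
scene {'intrinsics': array([[441.06206575,   0.        , 251.10269204],
       [  0.        , 441.06206575, 194.80897195],
       [  0.        ,   0.        ,   1.        ]]), 'R': array([[ 0.77663879,  0.62988301, -0.0089213 ],
       [ 0.4269503 , -0.53673255, -0.72775793],
       [-0.46319071,  0.56139609, -0.68577606]]), 't': array([-395.30065594, -150.81400955, 1669.12460219])}
{'clock': 0.1, 'joints': array([-9.13387610e-01,  3.85500413e-01,  6.75696956e-03, -4.20671182e-04,
       -1.19400889e+00, -2.58600579e-01]), 'joint_vel': array([ 1.01944645e-03, -2.47457752e-03,  1.53675895e-03,  2.09144889e-05,
       -1.65181928e-03, -7.64448509e-04]), 'joint_efforts': array([-4.07739126e-04, -3.93320131e+01,  1.88928920e+01,  4.19806346e+00,
       -2.62442081e-03, -5.42088827e-06]), 'position': array([ 242.47358241, -575.39418743,  190.51849345]), 'ee_rot': array([-1.98009100e-01,  9.80199674e-01,  9.63652876e-04, -2.57078380e-04]), 'contact_force': array([-0.68898758,  0.75979213, -0.07989268]), 'wrist_torque': array([ 0.01457198, -0.02325684, -0.0257054 ]), 'grasp_force': 0.0, 'gripper_width': 85.36775221694026}
```

View pics/top0x.png

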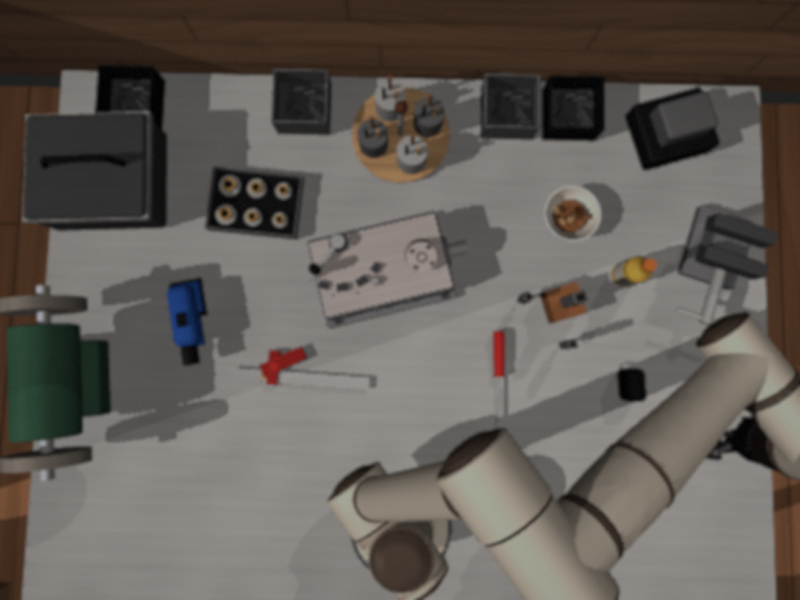

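View pics/scene0.png

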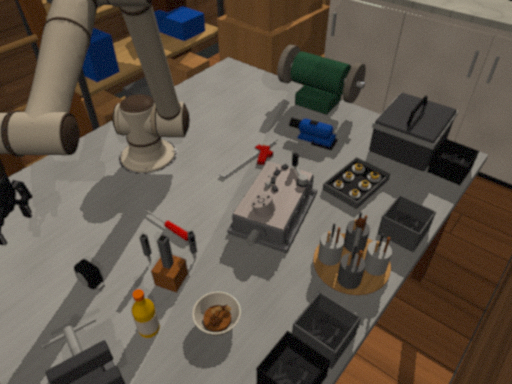

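The top view (800 px) shows the gearbox at (380,265), with the lever end on the left, the cap at (422,256) and the wooden stand at (565,300). Probe look-alikes in the scene view are the body in the stand (166,250), a small one at (147,245) and another at (192,242). The largest is the one in the stand. I'll check this in close crops.

```bash
python3 - <<'E'
import cv2,numpy as np
a=cv2.imread('pics/top0.png'); b=cv2.imread('pics/scene0.png')
def c(im,x,y,w,h,f): return cv2.resize(im[y:y+h,x:x+w],None,fx=f,fy=f,interpolation=cv2.INTER_CUBIC)
A=c(a,190,130,108,80,7.4)
B=c(a,320,170,100,75,4);C=c(b,125,220,100,75,4); D=c(b,225,145,100,75,8)
cv2.imwrite('pics/c1.png',A)
cv2.imwrite('pics/c2.png',np.vstack([np.hstack([B,C])]))
cv2.imwrite('pics/c3.png',D)
E
```

```text
(no output)
```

View pics/c1.png

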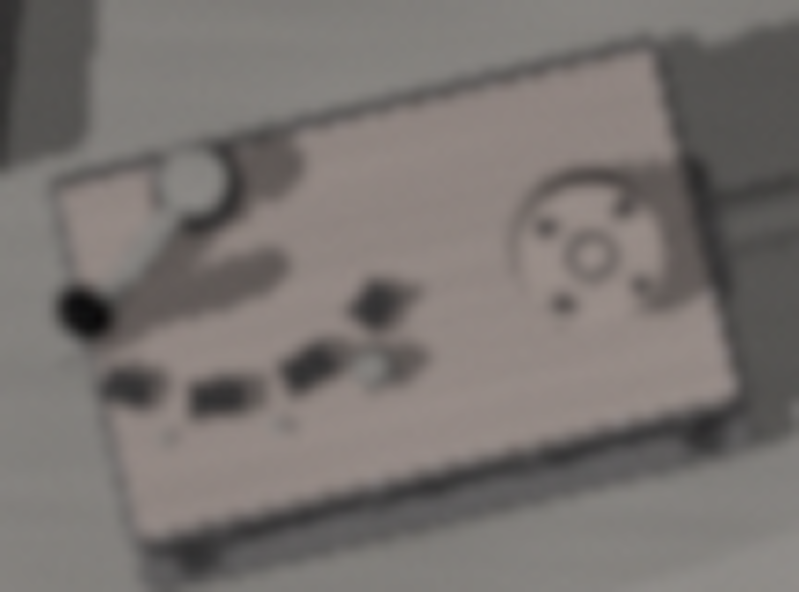

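View pics/c2.png

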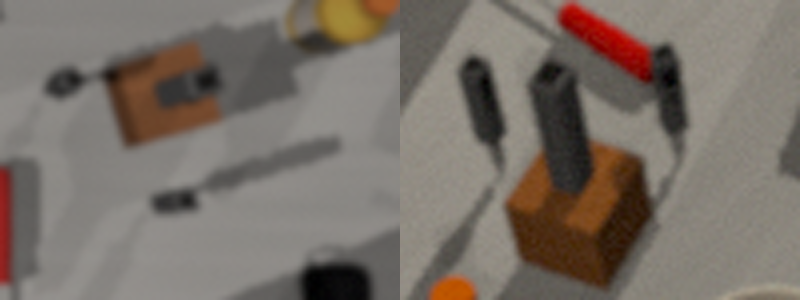

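The largest probe stands in the wooden stand, with smaller look-alikes at either side. The stud at crop (372,367) marks the third notch. Next I'll turn these into positions.

```bash
cat >> h.py <<'E'
T={n:json.load(open(n+'.json')) for n in('top','scene')}
def c1(x,y): return 190+(x+.5)/7.4-.5,130+(y+.5)/7.4-.5
def c2(x,y): return (320+(x+.5)/4-.5,170+(y+.5)/4-.5)
def c2s(x,y): return (125+(x-400+.5)/4-.5,220+(y+.5)/4-.5)
E
python3 - <<'E'
from h import *
t=T['top'];s=T['scene']
P=lambda x,y,z:atz(t,*c1(x,y),z)
cor=[P(*q,90) for q in((55,183),(650,42),(738,400),(145,540))]
print('cor',np.round(cor,1)); print([round(np.linalg.norm(cor[i]-cor[(i+1)%4]),1) for i in range(4)])
e=cor[0]-cor[1];e2=cor[3]-cor[2]; print('yaw of y', [np.degrees(np.arctan2(-v[0],v[1])) for v in(e,e2)])
knob=P(87,309,149);stud=P(372,366,104);spot=P(592,257,125);piv=P(197,178,112)
s1=P(170,438,91);s2=P(288,424,91)
for n in 'knob stud spot piv s1 s2'.split(): print(n,np.round(eval(n),1))
print('dists',[np.linalg.norm((v-piv)[:2]) for v in(knob,stud,s1,s2)])
print('angles',[np.degrees(np.arctan2(*(v-piv)[:2][::-1])) for v in(knob,s1,s2,stud)])
for n,q in dict(probe=(205,80),small1=(62,84),small2=(175,202)).items():
    print(n,np.round([atz(t,*c2(*q),z) for z in(120,176)],1))
for n,q in dict(probe=(554,74),small1=(472,63),small2=(664,54)).items():
    print(n,'scene',np.round([atz(s,*c2s(*q),z) for z in(120,176)],1))
st=[atz(t,*c2(*q),66) for q in((107,77),(200,42),(220,118),(128,147))]
print('stand',np.round(st,1),np.mean(st,0))
E
```

```text
cor [[598.5 207.6  90. ]
 [667.9 -54.4  90. ]
 [508.9 -95.8  90. ]
 [441.5 162.6  90. ]]
[np.float64(271.1), np.float64(164.4), np.float64(267.1), np.float64(163.3)]
yaw of y [np.float64(14.84192352950824), np.float64(14.618962235051063)]
knob [535.2 184.  149. ]
stud [518.7  64.8 104. ]
spot [565.7 -29.4 125. ]
piv [598.4 142.8 112. ]
s1 [486.4 153.   91. ]
s2 [493.7 101.5  91. ]
dists [np.float64(75.45910824107177), np.float64(111.54000598422684), np.float64(112.48670926969085), np.float64(112.57130501601523)]
angles [np.float64(146.97425175826348), np.float64(174.81539469820598), np.float64(-158.43911501815177), np.float64(-135.61702901088293)]
probe [[ 492.5 -353.1  120. ]
 [ 487.2 -338.   176. ]]
small1 [[ 486.7 -239.4  120. ]
 [ 481.7 -229.   176. ]]
small2 [[ 395.3 -329.   120. ]
 [ 394.  -314.9  176. ]]
probe scene [[ 449.4 -306.9  120. ]
 [ 492.2 -335.3  176. ]]
small1 scene [[ 397.8 -335.3  120. ]
 [ 443.7 -362.   176. ]]
small2 scene [[ 495.4 -246.9  120. ]
 [ 535.3 -279.   176. ]]
stand [[ 498.2 -286.6   66. ]
 [ 529.  -363.7   66. ]
 [ 466.3 -379.9   66. ]
 [ 440.7 -304.    66. ]] [ 483.56507612 -333.55411287   66.        ]
```

View pics/c3.png

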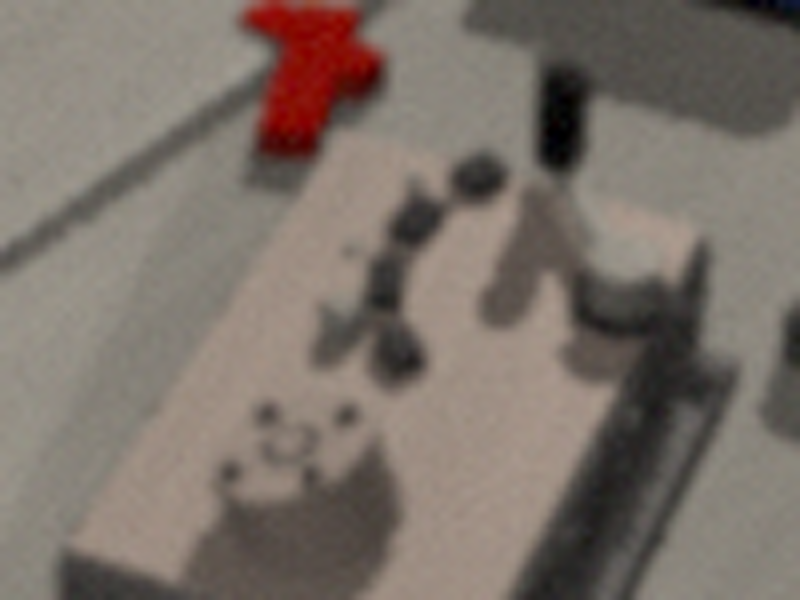

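```bash
cat >> h.py <<'E'
import os
def cmd():
    if os.path.exists('cmd.json'): d=json.load(open('cmd.json')); return np.array(d['p']),Rn.from_quat(d['q'])
    return np.array([242.708,-575.927,191.512]),Rn.from_matrix(Rdown(112.9).as_matrix())
def Rdown(ang):  # tool z down, tool y at world angle ang (deg)
    a=np.radians(ang); y=np.array([np.cos(a),np.sin(a),0]); z=np.array([0,0,-1.]); return Rn.from_matrix(np.c_[np.cross(y,z),y,z])
def plan(p,R):
    p0,R0=cmd(); return np.round(R0.inv().apply(np.array(p)-p0),1),np.round((R0.inv()*R).as_rotvec(),3)
def done(sh,rv):
    p0,R0=cmd(); json.dump(dict(p=(p0+R0.apply(sh)).tolist(),q=(R0*Rn.from_rotvec(rv)).as_quat().tolist()),open('cmd.json','w'))
    s=arm.read_state(); print('cmd',np.round(cmd()[0],1),'meas',np.round(s['position'],1),'rot err',np.round((cmd()[1].inv()*Rn.from_quat(s['ee_rot'])).as_rotvec(),3),'F',np.round(s['contact_force'],1),'w',round(s['gripper_width'],1),'g',round(s['grasp_force'],1),'t',s['clock'],'J',np.round(s['joints'],2))
def tri(a,b):
    c,d=ray(T['top'],*a); e,f=ray(T['scene'],*b); d/=np.linalg.norm(d); f/=np.linalg.norm(f)
    k=np.linalg.lstsq(np.c_[d,-f],e-c,rcond=None)[0]; return (c+k[0]*d+e+k[1]*f)/2, np.linalg.norm(c+k[0]*d-e-k[1]*f)
E
python3 - <<'E'
from h import *
s=arm.read_state()
q=[-.198009,.9802,0,0]; print(np.round((cmd()[1].inv()*Rn.from_quat(q)).as_rotvec(),4))
d=lambda x,y:(225+(x+.5)/8-.5,145+(y+.5)/8-.5)
for n,a,b in[('spot',c1(592,257),d(288,440)),('probe',c2(205,80),c2s(554,74)),('knobtop',c1(87,309),d(568,80)),('small1',c2(62,84),c2s(664,54)),('small2',c2(175,202),c2s(472,63))]: print(n,tri(a,b))
p=arm.camera_params('wrist'); R0=Rn.from_quat(s['ee_rot']); Rc=np.array(p['R']); c=-Rc.T@p['t']
print('cam in tool',R0.inv().apply(c-s['position']),(R0.inv()*Rn.from_matrix(Rc.T)).as_matrix().round(2), p['intrinsics'][0])
print(plan([242.7,-575.9,300],Rdown(112.9)))
E
```

```text
[0.    0.    0.001]
spot (array([566.86028929, -28.07596001, 126.43490932]), np.float64(3.697455183275664))
probe (array([ 489.09403318, -336.37547836,  174.64890958]), np.float64(5.287868120075474))
knobtop (array([538.48299513, 186.80740219, 148.38418736]), np.float64(8.3992803682804))
small1 (array([ 487.83382762, -241.14813958,  109.6597372 ]), np.float64(0.582502838865048))
small2 (array([ 394.4001168 , -331.64241627,  114.37210212]), np.float64(3.094427419513382))
cam in tool [  70.34183866   -0.21230764 -181.83363761] [[-0.   -0.96 -0.28]
 [ 1.   -0.   -0.  ]
 [ 0.   -0.28  0.96]] [274.33316762   0.         256.41325455]
(array([  -0. ,    0. , -108.5]), array([0., 0., 0.]))
```

```bash
python3 - <<'E'
from h import *
print(plan([489,-336,300],Rdown(107)))
E
```

```text
(array([-320.2,  125.2, -108.5]), array([0.   , 0.   , 0.103]))
```

Call:
{"op": "servo_tool", "data": {
  "rows": [
    [[85,0,0,-60,0,0,0],[85,-60,25,-108,0,0,0],[85,-120,50,-108,0,0,0.05],[85,-180,75,-108,0,0,0.1],[85,-240,100,-108,0,0,0.1],[85,-290,115,-108,0,0,0.1],[85,-320,125,-108,0,0,0.1],[85,-320,125,-108,0,0,0.1],[85,-320,125,-108,0,0,0.1]]
  ]
}}

```text
clock: 1.23
position: [488.7, -336.5, 299.1]
ee_rot: [-0.149, 0.989, 0.0, -0.001]
contact_force: [0.1, -0.1, 0.5]
gripper_width: 85.3
grasp_force: 0.0
```

```bash
python3 - <<'E'
from h import *
done([-320,125,-108],[0,0,.1])
p=arm.camera_params('wrist'); im=save('wrist','w1.png'); json.dump({k:np.array(v).tolist() for k,v in p.items()},open('w1.json','w'))
cv2.imwrite('pics/w1x.png',cv2.resize(im[:,:,::-1],(800,600),interpolation=cv2.INTER_CUBIC))
print(proj(p,[489,-336,176]),proj(p,[566,-29,125]))
E
```

```text
cmd [ 488.8 -336.3  299.5] meas [ 488.7 -336.5  299.1] rot err [-0.001  0.001  0.001] F [ 0.1 -0.1  0.5] w 85.3 g 0.0 t 1.225 J [-0.33  0.28  0.12  0.   -1.41 -0.94]
[256.93872884 178.63058781] [439.34654395 278.68998852]
```

View pics/w1x.png

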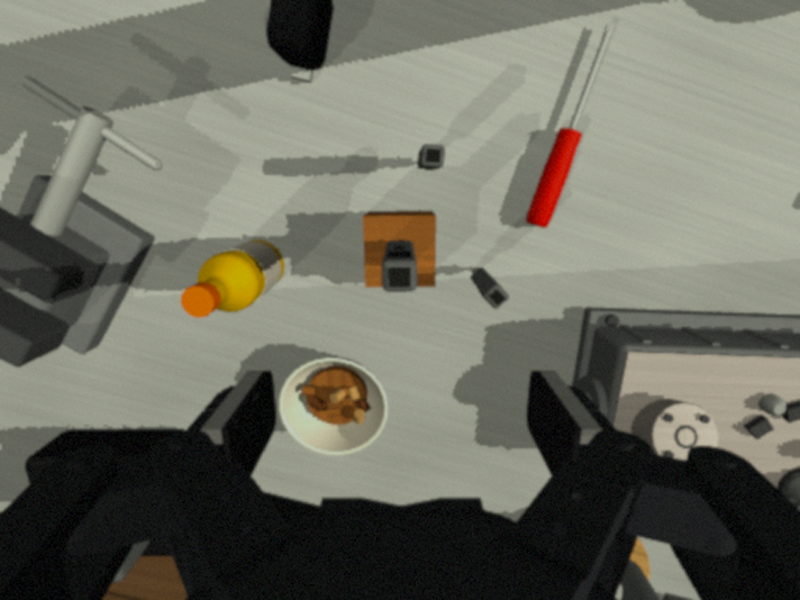

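The wrist view confirms both targets. The probe top is at (400,276) and the ring at (686,437), within 1–2 px of prediction, and the stand edges are parallel to the picture. On to the lever.

```bash
python3 - <<'E'
from h import *
w=json.load(open('w1.json')); f=lambda x,y,z:atz(w,(x+.5)/1.5625-.5,(y+.5)/1.5625-.5,z)
print('probe',f(400,276,176),'spot',f(686,437,125),'stud',f(773,404,104))
e=f(625,349,90)-f(790,349,90); print('edge',np.degrees(np.arctan2(e[1],e[0])))
e=f(364,286,66)-f(435,286,66); print('stand',np.degrees(np.arctan2(e[1],e[0])),np.linalg.norm(e))
print(plan([536.5,185,230],Rdown(57)))
E
```

```text
probe [ 486.95684096 -337.96168455  176.        ] spot [567.45130031 -29.04544709 125.        ] stud [517.46598474  54.66521669 104.        ]
edge -72.89317230983136
stand -72.88818686494922 70.76555200748514
(array([-199.4,  484. ,   69.5]), array([0.   , 0.   , 0.876]))
```

Call:
{"op": "servo_tool", "data": {
  "rows": [
    [[85,-22,54,0,0,0,0.1],[85,-44,108,0,0,0,0.2],[85,-66,162,0,0,0,0.32],[85,-88,216,0,0,0,0.44],[70,-110,270,0,0,0,0.56],[60,-132,324,20,0,0,0.68],[60,-154,378,40,0,0,0.8],[60,-176,432,60,0,0,0.876],[60,-199.4,484,69.5,0,0,0.876],[60,-199.4,484,69.5,0,0,0.876]]
  ]
}}

```text
clock: 2.52
position: [537.0, 186.3, 228.4]
ee_rot: [0.284, 0.959, -0.001, -0.001]
contact_force: [-0.5, -0.1, -0.5]
gripper_width: 59.9
grasp_force: 0.0
```

```bash
python3 - <<'E'
from h import *
done([-199.4,484,69.5],[0,0,.876])
p=arm.camera_params('wrist'); im=save('wrist','w2.png'); json.dump({k:np.array(v).tolist() for k,v in p.items()},open('w2.json','w'))
cv2.imwrite('pics/w2x.png',cv2.resize(im[:,:,::-1],(800,600),interpolation=cv2.INTER_CUBIC))
for X in([536,185,149],[518.7,64.8,104],[598,143,112]): print(proj(p,X)*1.5625)
E
```

```text
cmd [536.5 185.  230. ] meas [537.  186.3 228.4] rot err [ 0.002  0.001 -0.001] F [-0.5 -0.1 -0.5] w 59.9 g 0.0 t 2.525 J [ 0.62  0.27 -0.07 -0.   -1.24 -2.76]
[398.98217656 293.38043342]
[255.22140987 342.4418132 ]
[397.3839024  375.85912164]
```

View pics/w2x.png

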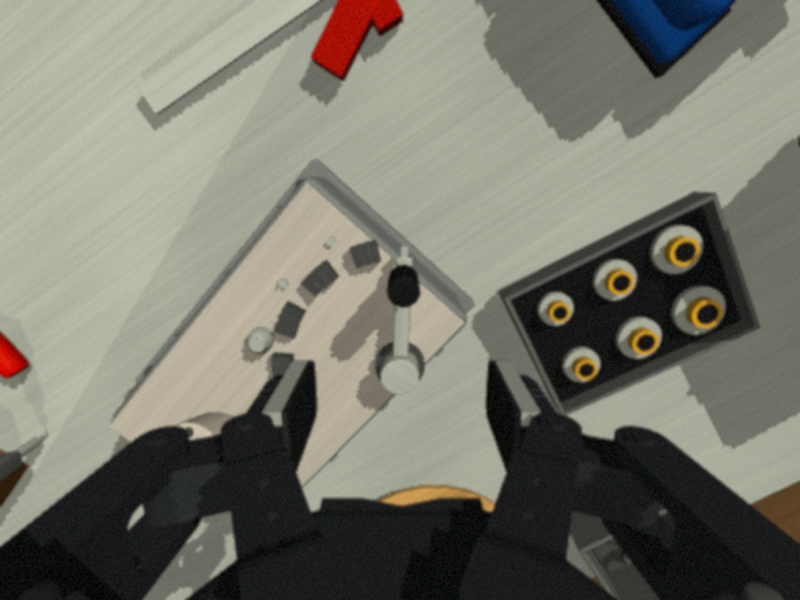

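Knob top is at (403,291), hub at (400,378) and stud at (259,341), all within about 2 mm of prediction, and the lever lines up with the tool. Lowering over the knob and closing to a loose cage.

Call:
{"op": "servo_tool", "data": {
  "rows": [
    [[60,0,0,40,0,0,0],[60,0,0,80,0,0,0],[60,0,0,105,0,0,0],[60,0,0,115,0,0,0],[45,0,0,115,0,0,0],[28,0,0,115,0,0,0],[28,0,0,115,0,0,0],[28,0,0,115,0,0,0]]
  ]
}}

```text
clock: 3.58
position: [537.4, 185.0, 115.7]
ee_rot: [0.285, 0.959, 0.0, 0.0]
contact_force: [0.9, 0.1, 0.1]
gripper_width: 27.7
grasp_force: 0.0
```

```bash
python3 - <<'E'
from h import *
done([0,0,115],[0,0,0])
c=np.array([598.5,144.3]); p0=cmd()[0][:2]; a0=np.degrees(np.arctan2(*(p0-c)[::-1])); print(a0,np.linalg.norm(p0-c))
for k in range(1,10):
    a=a0+(225.5-a0)*k/9; q=c+75*np.array([np.cos(np.radians(a)),np.sin(np.radians(a))])
    print(k,*plan([*q,115],Rdown(a-90)))
E
```

```text
cmd [536.5 185.  115. ] meas [537.4 185.  115.7] rot err [-0.001 -0.     0.001] F [0.9 0.1 0.1] w 27.7 g 0.0 t 3.575 J [ 0.62  0.35 -0.24  0.   -0.97 -2.76]
146.7045664943551 74.20488900124651
1 [ -0.  -11.4   0. ] [ 0.     0.    -0.148]
2 [ -2.6 -22.6   0. ] [ 0.     0.    -0.301]
3 [ -6.8 -33.2   0. ] [ 0.     0.    -0.454]
4 [-12.6 -43.1   0. ] [ 0.     0.    -0.606]
5 [-19.8 -52.    0. ] [ 0.     0.    -0.759]
6 [-28.3 -59.7   0. ] [ 0.     0.    -0.912]
7 [-37.9 -66.    0. ] [ 0.     0.    -1.065]
8 [-48.3 -70.7   0. ] [ 0.     0.    -1.218]
9 [-59.3 -73.9   0. ] [ 0.    0.   -1.37]
```

Call:
{"op": "servo_tool", "data": {
  "rows": [
    [[28,0,-11.4,0,0,0,-0.148],[28,-2.6,-22.6,0,0,0,-0.301],[28,-6.8,-33.2,0,0,0,-0.454],[28,-12.6,-43.1,0,0,0,-0.606],[28,-19.8,-52,0,0,0,-0.759],[28,-28.3,-59.7,0,0,0,-0.912],[28,-37.9,-66,0,0,0,-1.065],[28,-48.3,-70.7,0,0,0,-1.218],[28,-59.3,-73.9,0,0,0,-1.37],[28,-59.3,-73.9,0,0,0,-1.37]]
  ]
}}

```text
clock: 4.82
position: [546.8, 90.3, 115.1]
ee_rot: [-0.385, 0.923, -0.0, 0.0]
contact_force: [0.6, 0.3, 0.6]
gripper_width: 28.0
grasp_force: 0.0
```

Call:
{"op": "servo_tool", "data": {
  "rows": [
    [[20,0,0,0,0,0,0],[20,0,0,0,0,0,0],[20,0,0,0,0,0,0],[60,0,0,0,0,0,0],[60,0,0,0,0,0,0],[60,0,0,0,0,0,0],[60,0,0,-60,0,0,0],[60,0,0,-115,0,0,0],[60,0,0,-115,0,0,0]]
  ]
}}

```text
clock: 5.95
position: [549.4, 91.3, 235.5]
ee_rot: [-0.386, 0.922, -0.0, 0.006]
contact_force: [1.1, -0.0, -0.5]
gripper_width: 60.1
grasp_force: 0.0
```

```bash
python3 - <<'E'
from h import *
done([-59.3,-73.9,0],[0,0,-1.37]); done([0,0,-115],[0,0,0])
p=arm.camera_params('wrist'); im=save('wrist','w3.png'); json.dump({k:np.array(v).tolist() for k,v in p.items()},open('w3.json','w'))
cv2.imwrite('pics/w3x.png',cv2.resize(im[:,:,::-1],(800,600),interpolation=cv2.INTER_CUBIC))
for X in([518.7,64.8,104],[598,143,112]): print(proj(p,X)*1.5625)
E
```

```text
cmd [545.9  90.8 115. ] meas [549.4  91.3 235.5] rot err [ 0.005 -0.01   0.001] F [ 1.1 -0.  -0.5] w 60.1 g 0.0 t 5.95 J [ 0.46  0.23 -0.1   0.   -1.23 -1.23]
cmd [545.9  90.8 230. ] meas [549.4  91.3 235.5] rot err [ 0.005 -0.01   0.001] F [ 1.1 -0.  -0.5] w 60.1 g 0.0 t 5.95 J [ 0.46  0.23 -0.1   0.   -1.23 -1.23]
[406.30958272 219.36969174]
[403.75595014 365.67274264]
```

View pics/w3x.png

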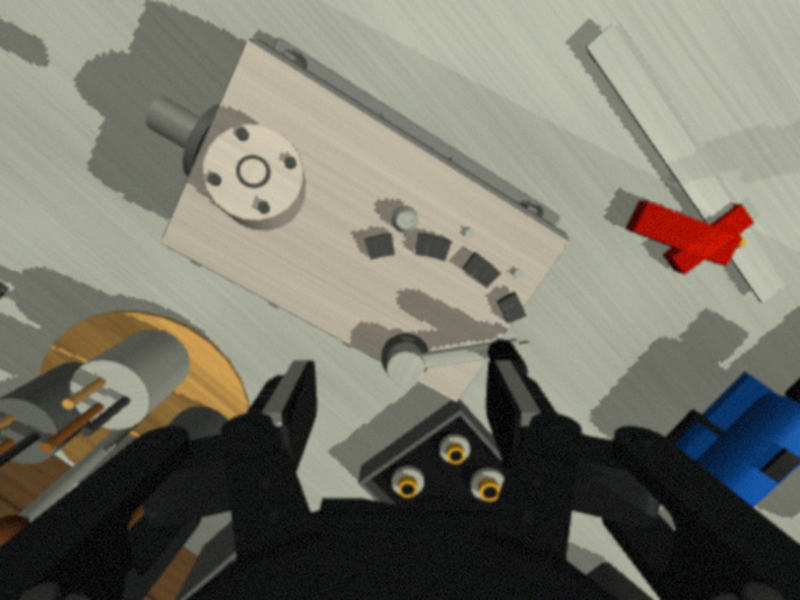

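```bash
python3 - <<'E'
from h import *
s=arm.read_state(); print(s['position'],s['gripper_width'],s['clock'])
for n,L in dict(w2=dict(knob=(403,291,149),knobbot=(403,272,108),tip=(403,250,105),hub=(400,378,112),stud=(259,341,104),s1=(330,243,91),s2=(283,285,91),spot=None),
  w3=dict(knob=(503,349,149),tip=(523,342,105),hub=(405,368,112),stud=(405,219,104),s1=(515,271,91),s2=(466,231,91),spot=(253,171,125))).items():
    w=json.load(open(n+'.json'))
    P={k:atz(w,(v[0]+.5)/1.5625-.5,(v[1]+.5)/1.5625-.5,v[2]) for k,v in L.items() if v}
    for k,v in P.items(): print(n,k,v.round(1),'r',np.linalg.norm((v-P['hub'])[:2]).round(1),'ang',np.degrees(np.arctan2(*(v-P['hub'])[:2][::-1])).round(1)%360)
    d=cv2.imread(f'pics/{n}.png')
E
```

```text
[547.46159278  90.97376078 232.29719943] 59.94698155358945 6.0
w2 knob [535.8 187.9 149. ] r 78.2 ang 145.5
w2 knobbot [533.  189.9 108. ] r 81.7 ang 145.5
w2 tip [520.  198.3 105. ] r 97.1 ang 145.8
w2 hub [600.3 143.6 112. ] r 0.0 ang 0.0
w2 stud [519.   67.9 104. ] r 111.1 ang 223.0
w2 s1 [487.9 154.2  91. ] r 112.9 ang 174.6
w2 s2 [494.6 105.2  91. ] r 112.5 ang 200.0
w3 knob [529.6 168.3 149. ] r 73.0 ang 161.2
w3 tip [519.8 195.7 105. ] r 93.9 ang 147.2
w3 hub [598.7 144.8 112. ] r 0.0 ang 0.0
w3 stud [519.2  63.7 104. ] r 113.6 ang 225.6
w3 s1 [487.1 152.9  91. ] r 111.8 ang 175.8
w3 s2 [493.5 103.3  91. ] r 113.1 ang 201.5
w3 spot [566.8 -29.5 125. ] r 177.1 ang 259.6
```

```bash
python3 - <<'E'
from h import *
a=save('top','top1.png'); b=save('scene','scene1.png'); w=save('wrist','w4.png'); s=arm.read_state(); print(s['position'],s['clock'])
f=lambda im,x,y,W,H:cv2.resize(im[y:y+H,x:x+W,::-1],(400,300),interpolation=cv2.INTER_CUBIC)
o=cv2.imread('pics/w2.png')[:,:,::-1]
cv2.imwrite('pics/m1.png',np.vstack([np.hstack([f(a,190,120,120,90),f(b,215,120,120,90)]),np.hstack([f(w,200,90,200,150),f(w,0,0,512,384)])]))
E
```

```text
[545.54384588  90.19176335 228.45085995] 6.15
```

View pics/m1.png

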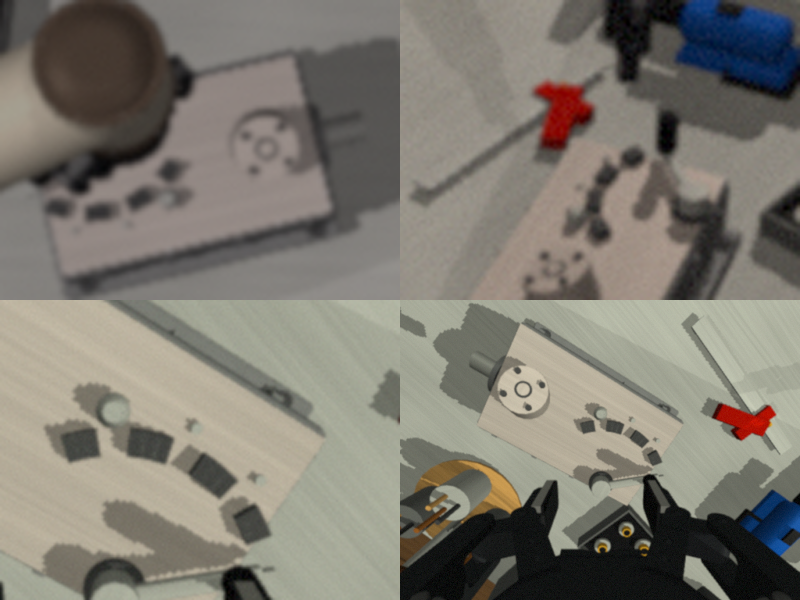

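```bash
python3 - <<'E'
from h import *
R=cmd()[1]; p=np.array([545.5,90.2,228.5])
for d in(-42,0,42):
    X=p+R.apply([0,d,-8]); print(d,(proj(T['top'],X)-[190,120])*400/120,(proj(T['scene'],X)-[215,120])*400/120+[400,0])
print(R.as_matrix().round(2))
E
```

```text
-42 [167.29811655 115.89095298] [621.58462179 122.64686749]
0 [132.819333   148.87992018] [613.92559184  93.38541539]
42 [ 98.17451721 182.02774543] [606.61533668  65.45646323]
[[-0.7  -0.71  0.  ]
 [-0.71  0.7   0.  ]
 [-0.    0.   -1.  ]]
```

The lever has not moved. Its tip is still at about 147°, and both the wrist and scene views put the fingertips 40–50 mm behind the stated TCP, so the fingers passed over the knob. I'll go back and sweep about 30 mm lower.

```bash
python3 - <<'E'
from h import *
print(plan([536.5,185.5,200],Rdown(56)))
E
```

```text
(array([-60.9,  73.2,  30. ]), array([0.   , 0.   , 1.387]))
```

Call:
{"op": "servo_tool", "data": {
  "rows": [
    [[60,-7,9,0,0,0,0.17],[60,-14,18,0,0,0,0.34],[60,-21,27,0,0,0,0.51],[60,-28,36,0,0,0,0.68],[60,-35,45,0,0,0,0.85],[60,-42,54,0,0,0,1.02],[60,-49,63,0,0,0,1.19],[60,-56,70,20,0,0,1.36],[60,-60.9,73.2,30,0,0,1.387],[60,-60.9,73.2,30,0,0,1.387]]
  ]
}}

```text
clock: 7.4
position: [536.4, 184.9, 198.2]
ee_rot: [0.292, 0.957, -0.002, -0.001]
contact_force: [0.7, -0.2, 0.5]
gripper_width: 59.8
grasp_force: 0.0
```

Call:
{"op": "servo_tool", "data": {
  "rows": [
    [[60,0,0,40,0,0,0],[60,0,0,80,0,0,0],[60,0,0,95,0,0,0],[60,0,0,105,0,0,0],[60,0,0,112,0,0,0],[60,0,0,116,0,0,0],[60,0,0,116,0,0,0]]
  ]
}}

```text
clock: 8.28
position: [537.4, 185.4, 84.4]
ee_rot: [0.293, 0.956, 0.0, 0.0]
contact_force: [0.3, -1.4, 0.0]
gripper_width: 60.0
grasp_force: 0.0
```

Call:
{"op": "servo_tool", "data": {
  "rows": [
    [[18,0,0,0,0,0,0],[18,0,0,0,0,0,0],[18,0,0,0,0,0,0],[18,0,0,0,0,0,0],[18,0,0,0,0,0,0]]
  ]
}}

```text
clock: 8.9
position: [537.6, 185.7, 84.7]
ee_rot: [0.293, 0.956, 0.001, 0.0]
contact_force: [-1.5, 1.5, 5.3]
gripper_width: 20.0
grasp_force: 58.6
```

The knob is caught at last (pad force 58.6 N). Opening slightly and sweeping.

```bash
python3 - <<'E'
from h import *
done([-60.9,73.2,30],[0,0,1.387]); done([0,0,116],[0,0,0])
c=np.array([599,144.3]); p0=cmd()[0][:2]; a0=np.degrees(np.arctan2(*(p0-c)[::-1])); print(a0)
for k in range(1,10):
    a=a0+(225-a0)*k/9; q=c+75*np.array([np.cos(np.radians(a)),np.sin(np.radians(a))])
    print(k,*plan([*q,84],Rdown(a-90)))
E
```

```text
cmd [536.4 185.5 200. ] meas [537.6 185.7  84.7] rot err [-0.001 -0.001  0.001] F [-1.5  1.5  5.3] w 20.0 g 58.6 t 8.9 J [ 0.62  0.39 -0.28  0.   -0.9  -2.78]
cmd [536.4 185.5  84. ] meas [537.6 185.7  84.7] rot err [-0.001 -0.001  0.001] F [-1.5  1.5  5.3] w 20.0 g 58.6 t 8.9 J [ 0.62  0.39 -0.28  0.   -0.9  -2.78]
146.62786198205177
1 [ -0.9 -11.3   0. ] [ 0.     0.    -0.163]
2 [ -3.6 -22.4   0. ] [ 0.     0.    -0.315]
3 [ -7.9 -32.9   0. ] [ 0.     0.    -0.467]
4 [-13.8 -42.7   0. ] [ 0.     0.    -0.619]
5 [-21.1 -51.4   0. ] [ 0.     0.    -0.771]
6 [-29.6 -59.    0. ] [ 0.     0.    -0.923]
7 [-39.2 -65.1   0. ] [ 0.     0.    -1.075]
8 [-49.6 -69.8   0. ] [ 0.     0.    -1.227]
9 [-60.6 -72.8   0. ] [ 0.     0.    -1.379]
```

Call:
{"op": "servo_tool", "data": {
  "rows": [
    [[26,0,0,0,0,0,0],[26,-0.9,-11.3,0,0,0,-0.163],[26,-3.6,-22.4,0,0,0,-0.315],[26,-7.9,-32.9,0,0,0,-0.467],[26,-13.8,-42.7,0,0,0,-0.619],[26,-21.1,-51.4,0,0,0,-0.771],[26,-29.6,-59,0,0,0,-0.923],[26,-39.2,-65.1,0,0,0,-1.075],[26,-49.6,-69.8,0,0,0,-1.227],[26,-60.6,-72.8,0,0,0,-1.379]]
  ]
}}

```text
clock: 10.15
position: [546.6, 91.2, 83.6]
ee_rot: [-0.385, 0.923, 0.0, 0.0]
contact_force: [-0.4, 2.8, 0.4]
gripper_width: 26.2
grasp_force: 1.3
```

Call:
{"op": "servo_tool", "data": {
  "rows": [
    [[26,0,0,0,0,0,0],[18,0,0,0,0,0,0],[18,0,0,0,0,0,0],[18,0,0,0,0,0,0],[18,0,0,0,0,0,0]]
  ]
}}

```text
clock: 10.78
position: [545.9, 90.5, 83.6]
ee_rot: [-0.382, 0.924, -0.0, -0.001]
contact_force: [0.3, -3.8, -2.3]
gripper_width: 19.9
grasp_force: 58.6
```

Call:
{"op": "servo_tool", "data": {
  "rows": [
    [[50,0,0,0,0,0,0],[50,0,0,0,0,0,0],[50,0,0,0,0,0,0],[60,0,0,-50,0,0,0],[60,0,0,-110,0,0,0],[60,0,0,-166,0,0,0],[60,0,0,-166,0,0,0]]
  ]
}}

```text
clock: 11.65
position: [549.4, 92.0, 256.0]
ee_rot: [-0.383, 0.924, -0.0, 0.006]
contact_force: [-0.7, 0.1, -1.0]
gripper_width: 60.2
grasp_force: 0.0
```

```bash
python3 - <<'E'
from h import *
done([-60.6,-72.8,0],[0,0,-1.379]); done([0,0,-166],[0,0,0])
save('wrist','w5.png'); json.dump({k:np.array(v).tolist() for k,v in arm.camera_params('wrist').items()},open('w5.json','w'))
w=json.load(open('w5.json')); print('stud px',proj(w,[519,66,104]),'knob px if ok',proj(w,[546,90.5,149]),'old',proj(w,[536,186,149]))
im=cv2.imread('pics/w5.png').max(2)
for n,X in(('ok',[546,90.5,140]),('old',[536,186,140])):
    u,v=proj(w,X).round().astype(int); print(n,im[v-8:v+9:4,u-8:u+9:4].tolist())
print(plan([488,-337,250],Rdown(107)))
E
```

```text
cmd [546.   91.3  84. ] meas [549.4  92.  256. ] rot err [ 0.005 -0.011  0.   ] F [-0.7  0.1 -1. ] w 60.2 g 0.0 t 11.65 J [ 0.46  0.22 -0.06  0.   -1.27 -1.24]
cmd [546.   91.3 250. ] meas [549.4  92.  256. ] rot err [ 0.005 -0.011  0.   ] F [-0.7  0.1 -1. ] w 60.2 g 0.0 t 11.65 J [ 0.46  0.22 -0.06  0.   -1.27 -1.24]
stud px [258.38793914 141.27808736] knob px if ok [256.89781369 180.06989416] old [322.9547728 232.1139507]
ok [[88, 18, 26, 25, 24], [60, 23, 17, 28, 30], [64, 25, 23, 25, 27], [119, 23, 23, 26, 58], [123, 134, 116, 151, 184]]
old [[169, 173, 174, 175, 176], [175, 171, 173, 170, 177], [164, 167, 157, 168, 174], [33, 32, 81, 81, 173], [13, 20, 76, 81, 102]]
(array([ 343.9, -261.7,    0. ]), array([0.   , 0.   , 0.489]))
```

The dark knob now sits at its target pixel (257,180), in line with the stud. Moving over the probe.

Call:
{"op": "servo_tool", "data": {
  "rows": [
    [[70,43,-33,0,0,0,0.06],[70,86,-66,0,0,0,0.12],[70,129,-98,0,0,0,0.2],[70,172,-131,0,0,0,0.28],[70,215,-164,0,0,0,0.36],[70,258,-196,0,0,0,0.44],[70,301,-229,0,0,0,0.489],[70,343.9,-261.7,0,0,0,0.489],[70,343.9,-261.7,0,0,0,0.489],[70,343.9,-261.7,0,0,0,0.489]]
  ]
}}

```text
clock: 12.95
position: [487.6, -336.8, 248.4]
ee_rot: [-0.147, 0.989, 0.001, -0.001]
contact_force: [0.1, -0.5, -0.2]
gripper_width: 69.9
grasp_force: 0.0
```

Call:
{"op": "servo_tool", "data": {
  "rows": [
    [[70,0,0,35,0,0,0],[70,0,0,70,0,0,0],[70,0,0,100,0,0,0],[70,0,0,120,0,0,0],[70,0,0,130,0,0,0],[70,0,0,135,0,0,0],[70,0,0,135,0,0,0]]
  ]
}}

```text
clock: 13.82
position: [488.6, -336.9, 115.4]
ee_rot: [-0.148, 0.989, -0.0, 0.0]
contact_force: [0.4, 0.7, -0.6]
gripper_width: 69.9
grasp_force: 0.0
```

```bash
python3 - <<'E'
from h import *
done([343.9,-261.7,0],[0,0,.489]); done([0,0,135],[0,0,0])
E
```

```text
cmd [ 488. -337.  250.] meas [ 488.6 -336.9  115.4] rot err [ 0. -0.  0.] F [ 0.4  0.7 -0.6] w 69.9 g 0.0 t 13.825 J [-0.33  0.39 -0.18  0.   -1.   -0.94]
cmd [ 488. -337.  115.] meas [ 488.6 -336.9  115.4] rot err [ 0. -0.  0.] F [ 0.4  0.7 -0.6] w 69.9 g 0.0 t 13.825 J [-0.33  0.39 -0.18  0.   -1.   -0.94]
```

Call:
{"op": "servo_tool", "data": {
  "rows": [
    [[70,0,0,8,0,0,0],[70,0,0,14,0,0,0],[70,0,0,20,0,0,0],[70,0,0,26,0,0,0],[70,0,0,31,0,0,0],[70,0,0,35,0,0,0],[70,0,0,35,0,0,0]]
  ]
}}

```text
clock: 14.7
position: [488.0, -337.1, 79.6]
ee_rot: [-0.147, 0.989, 0.0, -0.0]
contact_force: [-0.1, 0.5, -0.0]
gripper_width: 69.8
grasp_force: 0.0
```

Call:
{"op": "servo_tool", "data": {
  "rows": [
    [[40,0,0,0,0,0,0],[30,0,0,0,0,0,0],[15,0,0,0,0,0,0],[15,0,0,0,0,0,0],[15,0,0,0,0,0,0],[15,0,0,0,0,0,0]]
  ]
}}

```text
clock: 15.45
position: [488.5, -337.4, 80.4]
ee_rot: [-0.147, 0.989, -0.0, 0.0]
contact_force: [0.0, 0.3, 1.9]
gripper_width: 25.8
grasp_force: 59.0
```

Gripped at 25.8 mm, which matches the 26 mm side. Lifting straight up.

Call:
{"op": "servo_tool", "data": {
  "rows": [
    [[15,0,0,-10,0,0,0],[15,0,0,-25,0,0,0],[15,0,0,-45,0,0,0],[15,0,0,-70,0,0,0],[15,0,0,-95,0,0,0],[15,0,0,-120,0,0,0],[15,0,0,-145,0,0,0],[15,0,0,-170,0,0,0],[15,0,0,-170,0,0,0],[15,0,0,-170,0,0,0]]
  ]
}}

```text
clock: 16.7
position: [487.6, -336.6, 249.0]
ee_rot: [-0.147, 0.989, 0.001, -0.001]
contact_force: [1.3, 0.3, -2.4]
gripper_width: 25.5
grasp_force: 59.1
```

```bash
cat >> h.py <<'E'
def Rspot(g=15.5):
    t=np.radians(g); n=np.array([-np.sin(.349)*np.cos(t),-np.sin(.349)*np.sin(t),np.cos(.349)])
    ax=np.cross([0,0,1],n); ax/=np.linalg.norm(ax); return n,Rn.from_rotvec(ax*.349)*Rdown(107)
E
python3 - <<'E'
from h import *
done([0,0,35],[0,0,0]); done([0,0,-170],[0,0,0])
n,R=Rspot(); S=np.array([566.8,-29.2,125])
for h in(72+60,): print(S+n*h, plan(S+n*h,R))
p=arm.camera_params('wrist'); im=save('wrist','w6.png'); s=arm.read_state(); X=s['position']+Rn.from_quat(s['ee_rot']).apply([0,0,72]); print('tip',X,proj(p,X),'top',proj(p,X+[0,0,168]))
u,v=proj(p,X).round().astype(int)
g=im.max(2)
for r in range(v-40,v+30,5): print(r,g[r,u-24:u+25:3].tolist())
E
```

```text
cmd [ 488. -337.   80.] meas [ 487.6 -336.6  249. ] rot err [-0.002  0.001  0.001] F [ 1.3  0.3 -2.4] w 25.5 g 59.1 t 16.7 J [-0.33  0.3   0.02 -0.   -1.3  -0.94]
cmd [ 488. -337.  250.] meas [ 487.6 -336.6  249. ] rot err [-0.002  0.001  0.001] F [ 1.3  0.3 -2.4] w 25.5 g 59.1 t 16.7 J [-0.33  0.3   0.02 -0.   -1.3  -0.94]
[523.30317568 -41.26273697 249.0423986 ] (array([-120.2,  272.5,    1. ]), array([ 0.009, -0.349, -0.   ]))
tip [ 487.25365084 -336.53689552  176.61271585] [256.79959885 189.78739794] top [258.12271577 309.26898109]
150 [174, 172, 172, 174, 172, 170, 172, 172, 171, 173, 171, 169, 172, 170, 169, 171, 175]
155 [176, 178, 174, 174, 175, 175, 173, 175, 175, 174, 174, 173, 171, 174, 173, 174, 178]
160 [173, 174, 172, 174, 172, 173, 171, 163, 164, 172, 170, 170, 169, 167, 166, 167, 171]
165 [164, 164, 167, 168, 166, 155, 69, 108, 105, 79, 163, 169, 166, 166, 167, 164, 175]
170 [181, 185, 180, 179, 172, 169, 70, 75, 78, 77, 160, 168, 169, 167, 167, 167, 177]
175 [181, 182, 183, 183, 182, 184, 182, 171, 171, 182, 183, 183, 184, 185, 185, 184, 186]
180 [171, 170, 170, 174, 171, 172, 174, 172, 170, 170, 170, 170, 168, 166, 168, 169, 151]
185 [164, 165, 167, 166, 168, 167, 169, 161, 166, 161, 133, 119, 114, 119, 119, 121, 173]
190 [171, 171, 170, 171, 171, 169, 101, 91, 99, 118, 113, 112, 115, 114, 116, 112, 157]
195 [186, 185, 183, 163, 136, 110, 74, 76, 85, 95, 112, 139, 158, 186, 191, 188, 188]
200 [186, 184, 92, 46, 50, 57, 56, 54, 50, 47, 52, 53, 57, 84, 190, 189, 186]
205 [183, 176, 51, 52, 52, 54, 50, 49, 47, 49, 54, 51, 54, 66, 169, 188, 192]
210 [190, 161, 49, 53, 51, 50, 54, 52, 51, 49, 52, 55, 55, 62, 113, 187, 191]
215 [186, 98, 49, 54, 51, 50, 53, 55, 51, 52, 57, 56, 56, 57, 76, 188, 188]
```

The tip shows at (256,189), where predicted, so the grip is centred. Moving to 60 mm off the cap face, tilted square to it.

Call:
{"op": "servo_tool", "data": {
  "rows": [
    [[15,-12,28,-10,0,0,0],[15,-28,65,-15,0,0,0],[15,-46,105,-15,0,-0.05,0],[15,-64,145,-15,0,-0.11,0],[15,-82,185,-15,0.002,-0.17,0],[15,-98,222,-10,0.005,-0.23,0],[15,-112,252,-5,0.007,-0.29,0],[15,-120.2,272.5,1,0.009,-0.349,0],[15,-120.2,272.5,1,0.009,-0.349,0],[15,-120.2,272.5,1,0.009,-0.349,0]]
  ]
}}

```text
clock: 18.0
position: [523.8, -41.8, 248.8]
ee_rot: [-0.145, 0.974, 0.021, 0.172]
contact_force: [-0.7, -0.5, -1.2]
gripper_width: 25.4
grasp_force: 59.2
```

```bash
python3 - <<'E'
from h import *
done([-120.2,272.5,1],[0.009,-.349,0])
n,R=Rspot(); S=np.array([566.8,-29.2,125]); s=arm.read_state()
X=s['position']+Rn.from_quat(s['ee_rot']).apply([0,0,72]); print('tip',X,'expected',S+60*n,'to 12mm',plan(S+n*84,R))
p=arm.camera_params('wrist'); im=save('wrist','w7.png'); print('px spot',proj(p,S),'tip',proj(p,X))
u,v=proj(p,S).round().astype(int); c=cv2.resize(im[v-60:v+90,u-100:u+100,::-1],(800,600),interpolation=cv2.INTER_CUBIC); print(u,v)
cv2.imwrite('pics/w7x.png',c)
E
```

```text
cmd [523.3 -41.2 249. ] meas [523.8 -41.8 248.8] rot err [0.001 0.001 0.001] F [-0.7 -0.5 -1.2] w 25.4 g 59.2 t 18.0 J [ 0.22 -0.01 -0.38 -0.02 -0.84 -1.48]
tip [547.44302568 -35.29272075 181.11970674] expected [547.02871622 -34.68306226 181.38290845] to 12mm (array([-0., -0., 48.]), array([ 0.,  0., -0.]))
px spot [257.31802867 176.57985174] tip [256.74538034 190.2573025 ]
257 177
```

View pics/w7x.png

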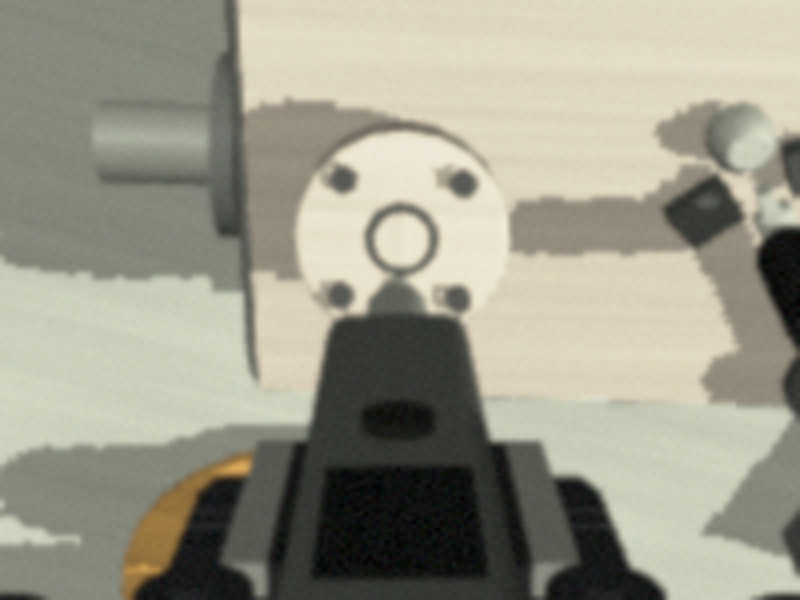

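The ring at crop (402,239) is within 0.2 px of its predicted place, and the probe axis is lined up apart from about 1.6 mm along tool x. I'll correct that and approach along the axis.

Call:
{"op": "servo_tool", "data": {
  "rows": [
    [[15,-1.5,0.5,15,0,0,0],[15,-1.5,0.5,30,0,0,0],[15,-1.5,0.5,42,0,0,0],[15,-1.5,0.5,50,0,0,0],[15,-1.5,0.5,50,0,0,0],[15,-1.5,0.5,50,0,0,0]]
  ]
}}

```text
clock: 18.8
position: [541.7, -36.0, 203.0]
ee_rot: [-0.145, 0.974, 0.021, 0.173]
contact_force: [-0.0, -0.5, -1.7]
gripper_width: 25.5
grasp_force: 59.3
```

```bash
python3 - <<'E'
from h import *
done([-1.5,.5,50],[0,0,0])
E
```

```text
cmd [540.9 -35.8 202.5] meas [541.7 -36.  203. ] rot err [ 0.    -0.001  0.001] F [-0.  -0.5 -1.7] w 25.5 g 59.3 t 18.8 J [ 0.22  0.06 -0.43 -0.02 -0.73 -1.48]
```

Call:
{"op": "servo_tool", "data": {
  "rows": [
    [[15,0,0,2,0,0,0],[15,0,0,4,0,0,0],[15,0,0,6,0,0,0],[15,0,0,8,0,0,0],[15,0,0,8,0,0,0],[15,0,0,8,0,0,0]]
  ]
}}

```text
clock: 19.55
position: [544.1, -35.3, 195.1]
ee_rot: [-0.145, 0.974, 0.021, 0.172]
contact_force: [-0.0, -1.5, -1.3]
gripper_width: 25.4
grasp_force: 59.3
```

Call:
{"op": "servo_tool", "data": {
  "rows": [
    [[15,0,0,1,0,0,0],[15,0,0,2,0,0,0],[15,0,0,3,0,0,0],[15,0,0,4,0,0,0],[15,0,0,4,0,0,0],[15,0,0,4,0,0,0],[15,0,0,4,0,0,0]]
  ]
}}

```text
clock: 20.42
position: [545.5, -34.9, 191.4]
ee_rot: [-0.145, 0.974, 0.021, 0.173]
contact_force: [0.1, -0.6, 0.4]
gripper_width: 25.2
grasp_force: 59.3
```

```bash
python3 - <<'E'
from h import *
done([0,0,12],[0,0,0])
n,R=Rspot(); S=np.array([566.8,-29.2,125])
for i in range(4):
    s=arm.read_state(); Rm=Rn.from_quat(s['ee_rot']); X=s['position']+Rm.apply([1.5,-.5,72]); print('tip virt in spot frame', np.round(R.inv().apply(X-S),2), 'F along n',round(float(s['contact_force']@n),2)); arm.get_image('wrist')
E
```

```text
cmd [544.9 -34.7 191.3] meas [545.5 -34.9 191.4] rot err [ 0.    -0.     0.001] F [ 0.1 -0.6  0.4] w 25.2 g 59.3 t 20.425 J [ 0.22  0.08 -0.44 -0.03 -0.7  -1.48]
tip virt in spot frame [-0.46 -0.39  2.06] F along n 0.43
tip virt in spot frame [-0.43 -0.4   2.07] F along n 0.28
tip virt in spot frame [-0.41 -0.4   2.08] F along n 0.15
tip virt in spot frame [-0.43 -0.38  2.08] F along n 1.22
```

Force along the normal has risen about 2 N from its baseline, which fits roughly 2 mm in. I'll press 4 mm more.

Call:
{"op": "servo_tool", "data": {
  "rows": [
    [[15,0,0,1,0,0,0],[15,0,0,2,0,0,0],[15,0,0,3,0,0,0],[15,0,0,4,0,0,0],[15,0,0,4,0,0,0],[15,0,0,4,0,0,0],[15,0,0,4,0,0,0],[15,0,0,4,0,0,0],[15,0,0,4,0,0,0]]
  ]
}}

```text
clock: 21.75
position: [546.8, -34.6, 187.6]
ee_rot: [-0.145, 0.974, 0.021, 0.172]
contact_force: [-1.8, 1.0, 1.8]
gripper_width: 25.4
grasp_force: 59.5
```

```bash
python3 - <<'E'
from h import *
done([0,0,4],[0,0,0])
n,R=Rspot(); S=np.array([566.8,-29.2,125]); F=[]
for i in range(8):
    s=arm.read_state(); Rm=Rn.from_quat(s['ee_rot']); X=s['position']+Rm.apply([1.5,-.5,72]); F.append(s['contact_force']@n); w=arm.get_image('wrist')
print('tip virt', np.round(R.inv().apply(X-S),2), 'F',np.round(F,2),np.mean(F),s['clock'])
E
```

```text
cmd [546.2 -34.3 187.5] meas [546.8 -34.6 187.6] rot err [ 0.    -0.     0.001] F [-1.8  1.   1.8] w 25.4 g 59.5 t 21.75 J [ 0.22  0.09 -0.45 -0.03 -0.69 -1.48]
tip virt [-0.4  -0.37  6.13] F [2.18 1.67 1.67 1.3  1.4  1.55 1.64 2.06] 1.6831287897642648 22.1
```

Contact is about 3.3 N net with the tip about 6 mm in, and it is steady. Handing in.

```bash
python3 -c "
from bench import arm
print(arm.job_done())"
```

```text
the job is handed in; nothing more can be done
None
```

I handed the job in at about 22 s: the lever is in the stud-marked notch, and the probe is held square on the ringed spot, tip about 6 mm in at roughly 3 N (my estimates; no verdict came back).

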